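# Finish the brew: dial off, then raise the brew-head lever

### The job

Shut the tea brewer down: first turn the dial on its sloping console anticlockwise all the way to its off stop, then raise the lever on top of the brew head fully up to its stop so that the spout lifts clear of the teacup. Let go of both and leave the dial off and the lever up. Do not disturb the teacup and saucer under the spout, and leave the plate rack, rolling pin and sieve where they are.

Things in the scene. Friction and masses are not known exactly. Their poses are not given: they have to be found in the camera images.
- brewer: Tea brewer, fixed, x -130 to +110 mm, 340 wide (y). Origin at counter height; front = -x. Left half (middle y +90 mm): drip tray 25 mm high, column behind, overhanging brew head 110 wide, top at z 180, underside 125, front face at x -65. Right half (middle y -90): console with a 160 x 150 mm front face sloping 30 deg from level, rising from z 50 at the front to 130; the dial is in its middle.
- dial (a joint): Turn of the dial, rad. 0 = off, the anticlockwise end stop (seen facing the dial); grows clockwise to 2.4. It is stiff enough to stay where it is left. Starts 0.7 to 1.4 from off. Its axis is square to the sloping face.
- dial_grip (a point): On the dial's axis, 32 mm out from the sloping face: TCP point for gripping. Dial: black disc 64 mm across, 10 thick, with a straight finger bar 64 mm long, 16 thick, reaching 10 to 38 mm out from the face. Axes turn with it: z out of the face (30 deg from vertical), x along the bar, y across. White line on the bar's -x end; off = it points down the slope to the thick tick mark.
- lever (a joint): Angle of the brew-head lever, rad. 0 = down, level, pointing to the brewer's front; grows as its free end rises, to the upper stop at 1.2. It is stiff enough to stay where it is left (about 2 to 3 N at the grip to move it). Starts 0 to 0.2. It raises the steel spout under the head by 30 mm per rad.
- lever_grip (a point): Middle of the lever's grip, 115 mm from the pivot. Lever 135 mm long: steel arm 14 x 10 mm, then a black paddle 50 mm long, 26 wide (along y), 14 thick at the free end. Axes turn with it: y along the level pivot axis (parallel to the brewer's y), -x from pivot to free end. When down it juts out 70 mm in front of the head, free space below.
- lever_pivot (a point): Point on the lever's level pivot axis, in the lever's mid-plane, between two cheeks on top of the head, 200 mm above the counter, 90 mm left of the brewer's origin. Axes as for lever_grip.
- teacup: White ceramic teacup, 90 mm across the rim, 60 mm high, small side handle; origin at the centre of its underside. It stands on the saucer under the spout, which starts dipping into its mouth. Must stay put.
- saucer: White saucer 132 mm across, 13 mm high, on the drip tray; origin at the centre of its underside. Must stay put.
- plate_rack: Orange plastic plate rack with three white plates, 220 x 140 mm, 140 mm high, loose on the counter right of the brewer; origin at the centre of its underside. Bystander.
- rolling_pin: Wooden rolling pin 360 mm long, 52 mm thick, lying behind the brewer along its own y; origin underneath its middle. Bystander.
- sieve: Aluminium sieve, bowl 144 mm across and 65 mm high with a rod handle 120 mm long to its +x, left of the brewer; origin at the centre of the bowl's underside. Bystander.
Mind the look-alikes: they are no part of the job. What is meant by the teacup is not blue, and is the larger of those in its own colour.

How it is judged:
On the way, in this order (a step that is already met when the one before it is completed fails the run):
1. the dial is turned to its off stop (value of joint dial below 0.1 rad and value of joint lever below 0.5 rad), for 0.2 s.
2. the lever is raised to its upper stop, with the dial still off (value of joint lever above 1.08 rad and value of joint dial below 0.1 rad), for 0.2 s.
At the end, for the whole second after the job is handed in: The dial rests within 0.1 rad of its off stop and the lever within 0.12 rad of its upper stop, at rest and released; teacup and saucer within 15 mm of their start with the cup upright (within 0.15 rad), plate rack, rolling pin and sieve within 30 mm of theirs (all of step 2 and velocity of joint lever between -0.05 and 0.05 rad/s and distance of each of teacup, saucer from where it was at the start of the episode below 0.015 m and angle between teacup's own z axis and vertical below 0.15 rad and distance of each of plate_rack, rolling_pin, sieve from where it was at the start of the episode below 0.03 m); the robot touches nothing.
It fails at once if the teacup or saucer is shifted over 15 mm or the cup tipped, or the plate rack, rolling pin or sieve is pushed over 30 mm (not (distance of each of teacup, saucer from where it was at the start of the episode below 0.015 m and angle between teacup's own z axis and vertical below 0.15 rad and distance of each of plate_rack, rolling_pin, sieve from where it was at the start of the episode below 0.03 m)).
It also fails if it takes over 61 s, if anything falls off the work surface, if the arm or the gripper's body presses on something with over 40 N, if the wrist force passes 120 N, or if a joint passes its speed limit or range.

### The arm

A 6-joint arm with a two-finger parallel gripper is mounted at the origin on the work surface. World frame = base frame: x ahead of the robot, y to its left, z up, the work surface at z = 0. Lengths are in m, angles in rad, forces in N, time in s.
With the tool pointing down it reaches from about 0.3 to 0.95 m from the base axis. Payload 3.1 kg.
Tool frame: the origin (TCP) lies between the finger pads, 19 mm behind the fingertips; this is the grasp point; z points along the fingers, y is the line along which they close (so a half turn about z gives the same grasp; the last joint's range is limited). The gripper opens to 85 mm and grips with 20 to 120 N. Pads are 22 mm wide; open, the fingers measure 114 mm over their backs; the gripper's body (76 mm by 85 mm) begins 54 mm behind the grasp point. The pads swing forward as they close: fully open they stand 13 mm farther back than shut.
Start: joints at [1.095, 0.308, 1.634, -0, 1.2, -0.07], TCP at [0.247, 0.574, 0.25] pointing down, gripper open.
Joint ranges: [-3.06, 3.06], [-0.79, 1.96], [0.05, 2.63], [-1.19, 4.34], [0.05, 2.64], [-2.94, 2.94]. Speed limits (rad/s): [2.79, 2.79, 3.14, 3.14, 3.14, 3.14].

### API

Orientations are given as [roll, pitch, yaw] about the fixed x, y, z axes, in that order (R = Rz(yaw) Ry(pitch) Rx(roll)).
In Python, from bench import r gives the robot as it stands.
- The arm moves only by the tool step_arm, never from a script. Its argument "increments" is a list of rows, each a list of 3 entries, a list of its own where there are three numbers: the shift along the world's x, y, z in mm, then the turn, a rotation vector about the world's x, y, z in degrees, then the gripper command: -1 is shut, 1 is fully open, values between are in proportion. In form: [[[dx, dy, dz], [rx, ry, rz], gripper], ...]. A call has 1 to 5 rows; each row shifts and turns the commanded pose from where the row before left it; what a row does not reach is not made up. A row lasts 1/10 s, in which the tool goes at most 50 mm and 8.59 degrees, less where a joint would pass 70% of its speed; a pose out of reach is approached as far as the arm can. A call with a gripper value outside its range is refused whole. The fingers move at their own pace and stop on an object; "newtons" is the grip in N (left out, the last holds). Time passes only in rows, so rows that do not move let the fingers close. It gives the time, the measured TCP pose, the force, the opening and the grip force at its end, in the units of the state.
- r.get_state(): the state, without advancing time (a new reading comes with each control period).
- r.grab_frame(name): name is "scene" or "side" or "wrist"; returns (picture, depth): 400x640x3 uint8, red, green, blue; 400x640 float32, m along the optical axis (not along the pixel's ray), 0 where there is no reading.
- r.camera_params(name): a dict with "vertical_fov" (degrees; the focal length in pixels is half the picture's height over the tangent of half this angle, whatever the lens; pixels are square), "cx", "cy" (the principal point, pixels), "R" (3x3) and "t" (3): a world point X has camera coordinates R X + t; the wrist camera has in their place "hand_eye" (4x4, takes a point from camera to tool coordinates, whose origin is the TCP and whose axes are the flange's). Camera axes: x right, y down, z forward; pixel columns grow to the right and rows downward; lengths in m; the calibration is good to about 2 mm. The wrist camera is an equidistant fisheye: a pixel r from the principal point sees the ray r / f radians off the axis. A picture is of the moment at which its call begins: read the wrist's pose just before it. camera_params takes no time and is no camera call.
- r.sign_off(): hands the job in; it is judged then, once.
The state is a dict: "clock": time; "qpos": joint angles; "dq": joint speeds; "effort": joint torques, N m; "position": TCP position; "ee_rot": TCP orientation; "wrist_force": force on the tool from outside, world axes, zero at the start; "ft_torque": the same for the moment, N m; "gripper_width": opening from 0.0 (shut) to 1.0 (fully open); "gripper_force": force on a finger pad.
Only numpy, scipy, OpenCV 4.12 (cv2) and the standard library are available. Lean on these libraries where they do the work, as an engineer would, in place of code of your own. Each camera call takes 0.05 s, during which the arm holds its last target. There are 200 camera calls.

## Working session

There is one attempt and no reset: what is moved stays moved. The work goes in short steps, Python scripts to look and compute and a tool call to move; the robot and the scene stay as the last step left them, time stands still between calls to the robot, and variables do not carry over. Pictures are saved under pics/ and viewed, at most 10 in all, crops included, and the job is handed in when it is done.

Besides the shell and the picture viewer there is one more tool, called after "Call:" as a command line: name --argument value ..., lists and objects as JSON in quotes. step_arm: Moves the arm, as the interface text tells. Its arguments: {"type":"object","properties":{"increments":{"type":"array","items":{"type":"array"}},"newtons":{"type":"number"}},"required":["increments"]}

```bash
mkdir -p pics; ls; python3 - <<'E'
from bench import r
import cv2,numpy as np
s=r.get_state();print(s)
for n in ("scene","side"):
    p,d=r.grab_frame(n);np.savez(f"pics/{n}.npz",p=p,d=d);cv2.imwrite(f"pics/{n}0.png",p[:,:,::-1])
    c=r.camera_params(n);print(n,c)
print(r.camera_params("wrist"))
E
```

```text
pics
{'clock': 0.0, 'qpos': array([ 1.09531240e+00,  3.08989234e-01,  1.63517626e+00, -2.51105311e-05,
        1.19973007e+00, -6.97204821e-02]), 'dq': array([ 0.00112849, -0.00341864, -0.00011768, -0.00090518,  0.00177965,
       -0.00040873]), 'effort': array([ 5.36190291e-04, -4.15279877e+01, -2.76650333e+01, -1.90573796e-04,
        1.05193566e-02,  3.86738492e-06]), 'position': array([0.24638505, 0.57353608, 0.24876177]), 'ee_rot': array([-3.13929371e+00, -1.37106413e-04,  2.73583818e+00]), 'wrist_force': array([-0.92772671, -0.00125069, -0.8528638 ]), 'ft_torque': array([0.02302188, 0.09398405, 0.02746821]), 'gripper_force': 0.0, 'gripper_width': 0.9986116066938622}
scene {'vertical_fov': 57.06688752418708, 'cx': 320.23954659214485, 'cy': 193.73787215165723, 'R': array([[ 5.65170061e-02,  9.98401509e-01,  5.05437493e-04],
       [ 7.38748197e-01, -4.14781290e-02, -6.72703996e-01],
       [-6.71607720e-01,  3.83926069e-02, -7.39911534e-01]]), 't': array([-0.08244186, -0.33798849,  1.4261707 ])}
side {'vertical_fov': 57.21731034704131, 'cx': 317.8669953964666, 'cy': 199.10822567170598, 'R': array([[-0.99547002, -0.09290458,  0.02020349],
       [-0.07277895,  0.60787742, -0.79068848],
       [ 0.06117734, -0.78857706, -0.61188524]]), 't': array([0.59237451, 0.13089608, 1.09019091])}
{'vertical_fov': 65.70646984690485, 'cx': 316.5775588025664, 'cy': 199.69567022553133, 'hand_eye': array([[-9.81011286e-04, -9.56187132e-01, -2.92754514e-01,
         7.38109581e-02],
       [ 9.99999318e-01, -7.52483181e-04, -8.93225791e-04,
         5.85417281e-04],
       [ 6.33798160e-04, -2.92755191e-01,  9.56187218e-01,
        -1.23783842e-01],
       [ 0.00000000e+00,  0.00000000e+00,  0.00000000e+00,
         1.00000000e+00]])}
```

View pics/scene0.png

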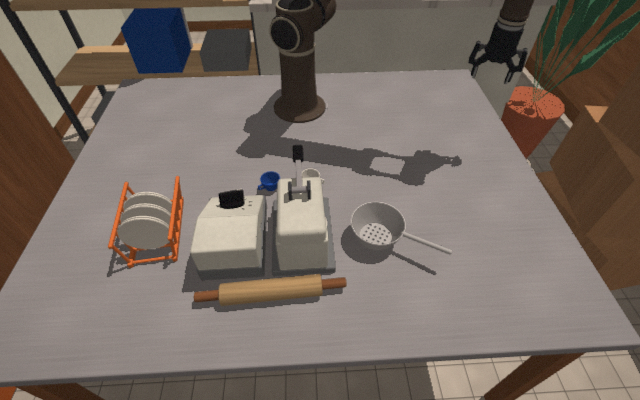

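View pics/side0.png

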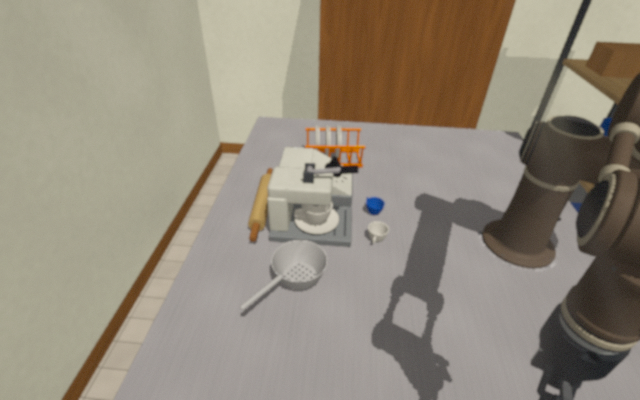

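Scene view, from behind the brewer: dial (232,198), lever paddle (298,153), blue cup (270,181), small white cup (312,175), rack (147,225), sieve (378,228), pin (270,290). Side view: the teacup on its saucer is at (316,213). Look-alikes are the blue cup (375,206) and the small white cup (377,232), both in front of the brewer. The larger white one on the saucer is the one meant. Next I'll measure and check it in one crop.

```bash
cat > h.py <<'E'
from bench import r
import numpy as np,cv2
def cloud(n,d):
    c=r.camera_params(n);f=200/np.tan(np.radians(c["vertical_fov"]/2))
    v,u=np.mgrid[0:400,0:640]
    P=np.stack([(u-c["cx"])/f*d,(v-c["cy"])/f*d,d],-1)
    return (P-c["t"])@c["R"]
def rot(s):
    from scipy.spatial.transform import Rotation as Ro
    return Ro.from_euler("xyz",s["ee_rot"]).as_matrix()
E
python3 - <<'E'
from h import *
a=np.load("pics/scene.npz");b=np.load("pics/side.npz")
A=cloud("scene",a["d"]);B=cloud("side",b["d"])
np.set_printoptions(precision=3,suppress=True)
for n,z,X,box in(("paddle",a,A,(140,165,285,310)),("dial",a,A,(185,212,215,250)),("paddleS",b,B,(155,180,330,362))):
    y0,y1,x0,x1=box;p=z["p"][y0:y1,x0:x1].max(2)<60;Q=X[y0:y1,x0:x1][p];Q=Q[np.isfinite(Q).all(1)&(Q[:,2]>.03)&(Q[:,2]<.4)]
    print(n,len(Q),np.median(Q,0),Q.min(0),Q.max(0))
# top of brewer head: z 170-185 in scene view
for n,X,z in(("scene",A,a),("side",B,b)):
    m=(abs(X[...,2]-.18)<.006)&(X[...,0]>.3)&(X[...,0]<.9)&(abs(X[...,1])<.4)&(z["p"].min(2)>120)
    Q=X[m];print(n,"top",len(Q))
    if len(Q)>20:
        rc=cv2.minAreaRect((Q[:,:2]*1000).astype(np.float32));print(rc,np.percentile(Q,[2,98],axis=0))
    m=(abs(X[...,2]-.13)<.005)&(X[...,0]>.3)&(X[...,0]<.9)&(X[...,1]<.1)&(X[...,1]>-.25)&(z["p"].min(2)>120)
    Q=X[m];print("console top",len(Q))
    if len(Q)>20: print(cv2.minAreaRect((Q[:,:2]*1000).astype(np.float32)))
    m=(X[...,2]>.02)&(X[...,2]<.2)
    print([ (nm,X[v,u]) for nm,v,u in (("blue",181,270),("white",175,312),("rackL",225,180),("sieve",228,378))] if n=="scene" else [(nm,X[v,u]) for nm,v,u in (("blue",206,375),("white",232,377),("cuprim",205,316))])
ca=cv2.resize(a["p"][130:290,180:340],(400,400),interpolation=2);cb=cv2.resize(b["p"][130:260,245:375],(400,400),interpolation=2)
cv2.imwrite("pics/crop1.png",np.hstack([ca,cb])[:,:,::-1])
E
```

```text
paddle 159 [ 0.522 -0.003  0.222] [ 0.495 -0.015  0.209] [0.543 0.01  0.227]
dial 380 [ 0.567 -0.181  0.111] [ 0.543 -0.214  0.091] [ 0.594 -0.152  0.132]
paddleS 146 [ 0.534 -0.006  0.216] [ 0.497 -0.204  0.094] [0.575 0.011 0.227]
scene top 2033
((647.59716796875, -0.7618408203125), (174.6543426513672, 104.80187225341797), 0.9575324058532715) [[ 0.569 -0.052  0.175]
 [ 0.732  0.05   0.182]]
console top 2238
((682.4655151367188, -178.3880157470703), (110.65165710449219, 143.9148406982422), 0.4716622531414032)
[('blue', array([ 0.403, -0.097,  0.005])), ('white', array([0.397, 0.034, 0.018])), ('rackL', array([ 0.565, -0.341,  0.009])), ('sieve', array([0.603, 0.21 , 0.004]))]
side top 1134
((647.2359619140625, -2.260700225830078), (169.97731018066406, 112.55231475830078), 0.5113433003425598) [[ 0.565 -0.046  0.175]
 [ 0.729  0.051  0.182]]
console top 671
((657.6365356445312, -97.67916870117188), (167.93826293945312, 309.2973327636719), 4.2252516746521)
[('blue', array([ 0.418, -0.115,  0.01 ])), ('white', array([0.415, 0.005, 0.005])), ('cuprim', array([0.601, 0.012, 0.098]))]
```

View pics/crop1.png

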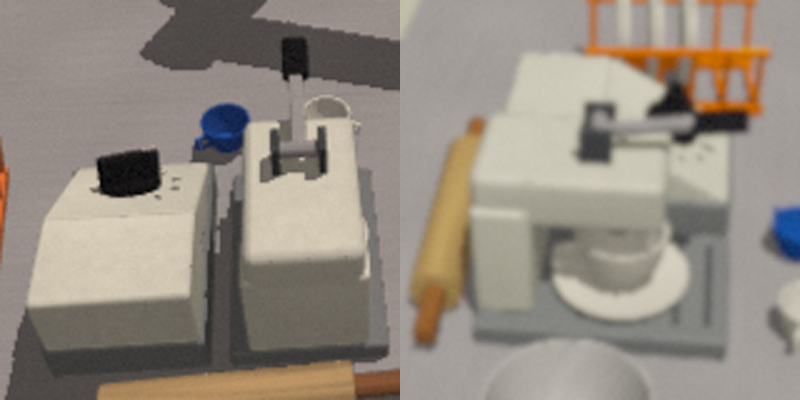

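The crop shows the teacup on its saucer under the head, so the choice holds. The lever is slightly raised and the dial bar lies nearly across the slope. Next: bar angle, rack edge and target rotation.

```bash
cat >> h.py <<'E'
from scipy.spatial.transform import Rotation as Ro
YAW=np.radians(0.8); O=np.array([.625,-.090,0])
B=Ro.from_euler("z",YAW).as_matrix()
n=B@[-.5,0,np.sqrt(.75)]; up=B@[np.sqrt(.75),0,.5]; left=B@[0,1,0]
face=O+B@[-.130+.0693,-.090,.090]; grip=face+.032*n
def Rdial(th): # tool for dial at angle th
    z=-n; y=up*np.sin(th)+left*np.cos(th); return np.stack([np.cross(y,z),y,z],1)
E
python3 - <<'E'
from h import *
np.set_printoptions(precision=4,suppress=True)
a=np.load("pics/scene.npz");A=cloud("scene",a["d"])
p=a["p"][185:212,215:250].max(2)<60;Q=A[185:212,215:250][p]
h=(Q-face)@n;Q=Q[(h>.028)&(h<.045)];uv=np.stack([(Q-face)@up,(Q-face)@left],1)
print(len(Q),uv.min(0),uv.max(0),cv2.minAreaRect((uv*1000).astype(np.float32)),face,grip)
P=a["p"].astype(int);m=(P[...,0]>150)&(P[...,2]<80)&(A[...,2]>.02)&(A[...,1]<-.2)&(A[...,0]>.3)&(A[...,0]<.9)
print("rack",np.percentile(A[m],[1,99],axis=0))
s=r.get_state();R0=rot(s);print(Rdial(1.1))
print(np.degrees(Ro.from_matrix(Rdial(1.1)@R0.T).as_rotvec()),(grip+.11*n-s["position"])*1000)
E
```

```text
91 [-0.0068 -0.0294] [0.0235 0.0266] ((6.617170333862305, -1.3814029693603516), (11.600038528442383, 60.10325241088867), 26.131580352783203) [ 0.5656 -0.1808  0.09  ] [ 0.5496 -0.1811  0.1177]
rack [[ 0.4693 -0.4818  0.027 ]
 [ 0.6867 -0.3192  0.1023]]
[[-0.4052  0.7654  0.5   ]
 [ 0.8856  0.4643  0.007 ]
 [-0.2268  0.4456 -0.866 ]]
[ 10.688  -28.7704 -38.0475] [ 248.1509 -755.4086  -35.8548]
```

Call:
step_arm --increments '[[[8,-42,14],[0.6,-1.6,-2.1],1],[[8,-42,14],[0.6,-1.6,-2.1],1],[[8,-42,14],[0.6,-1.6,-2.1],1],[[8,-42,14],[0.6,-1.6,-2.1],1],[[8,-42,0],[0.6,-1.6,-2.1],1]]'

```text
clock: 0.6
position: [0.2875, 0.3635, 0.3078]
ee_rot: [3.024, 0.099, 2.545]
wrist_force: [0.9, -0.1, 0.7]
gripper_width: 0.999
gripper_force: 0.0
```

Call:
step_arm --increments '[[[10,-42,0],[0.6,-1.6,-2.1],1],[[10,-42,0],[0.6,-1.6,-2.1],1],[[10,-42,0],[0.6,-1.6,-2.1],1],[[10,-42,0],[0.6,-1.6,-2.1],1],[[10,-42,0],[0.6,-1.6,-2.1],1]]'

```text
clock: 1.1
position: [0.3363, 0.1528, 0.3056]
ee_rot: [2.897, 0.172, 2.345]
wrist_force: [1.3, 0.1, 0.6]
gripper_width: 1.002
gripper_force: 0.0
```

Call:
step_arm --increments '[[[18,-42,0],[0.6,-1.6,-2.1],1],[[18,-42,0],[0.6,-1.6,-2.1],1],[[18,-42,0],[0.6,-1.6,-2.1],1],[[20,-42,0],[0.6,-1.6,-2.1],1],[[20,-42,0],[0.6,-1.6,-2.1],1]]'

```text
clock: 1.6
position: [0.4307, -0.0578, 0.306]
ee_rot: [2.752, 0.218, 2.131]
wrist_force: [1.6, 1.8, -1.4]
gripper_width: 1.0
gripper_force: 0.0
```

Call:
step_arm --increments '[[[20,-42,-15],[0.6,-1.6,-2.1],1],[[20,-42,-15],[0.6,-1.6,-2.1],1],[[20,-42,-15],[0.6,-1.6,-2.1],1],[[0,0,0],[0,0,0],1]]'

```text
clock: 2.0
position: [0.4903, -0.1855, 0.2571]
ee_rot: [2.666, 0.225, 1.998]
wrist_force: [-0.8, 0.8, 0.0]
gripper_width: 1.002
gripper_force: 0.0
```

```bash
cat >> h.py <<'E'
def wrist(name):
    s=r.get_state();p,d=r.grab_frame("wrist");cv2.imwrite(name,p[:,:,::-1])
    np.savez("pics/w.npz",p=p,d=d,pos=s["position"],R=rot(s))
    c=r.camera_params("wrist");f=200/np.tan(np.radians(c["vertical_fov"]/2))
    v,u=np.mgrid[0:400,0:640];x=u-c["cx"];y=v-c["cy"];rr=np.hypot(x,y)+1e-9;t=rr/f
    P=np.stack([np.tan(t)*x/rr*d,np.tan(t)*y/rr*d,d],-1)
    H=c["hand_eye"];P=P@H[:3,:3].T+H[:3,3]
    return s,p,P@rot(s).T+s["position"]
E
python3 - <<'E'
from h import *
np.set_printoptions(precision=4,suppress=True)
s,p,X=wrist("pics/w1.png");np.save("pics/wX.npy",X)
print(s["clock"],s["position"],s["ee_rot"],s["qpos"])
h=(X-face)@n;U=(X-face)@up;L=(X-face)@left
near=(abs(U)<.05)&(abs(L)<.05)
m=near&(h>.032)&(h<.046)&(p.max(2)<70)
uv=np.stack([U[m],L[m]],1)*1000;print(m.sum(),np.median(h[m]),cv2.minAreaRect(uv.astype(np.float32)))
w=near&(h>.028)&(p.min(2)>120)&(h<.05);print("white",w.sum(),np.median(U[w]),np.median(L[w]))
f=(abs(U)<.06)&(abs(L)<.06)&(p.min(2)>110)&(h<.02)&(h>-.02);print("face h",np.median(h[f]),f.sum())
E
```

```text
2.0 [ 0.4903 -0.1855  0.2571] [2.6662 0.2246 1.9983] [-0.616  -0.1294  2.1818  0.4701  0.7117 -1.3987]
1079 0.03666363036253838 ((1.3537211418151855, -2.220125198364258), (16.68989372253418, 62.47235870361328), 28.598651885986328)
white 82 -0.009346310144799764 0.01690097720225372
face h -0.0010372087840140856 9534
```

View pics/w1.png

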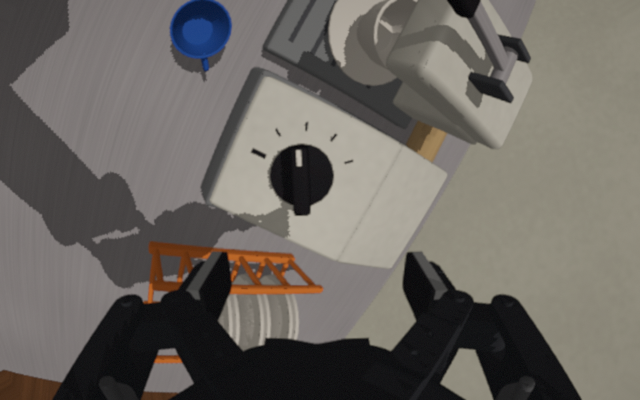

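The wrist view shows the dial at (302,175) with its white line at (298,157), and the thick tick at (259,153). The bar measures 16.7 × 62.5 mm, which matches, and the angle is about 1.07 rad.

```bash
cat >> h.py <<'E'
dc=face+.0014*up-.0022*left-.001*n
def go(T,R):
    s=r.get_state();np.set_printoptions(precision=2,suppress=True)
    print("move mm",(T-s["position"])*1000,"rot deg",np.degrees(Ro.from_matrix(R@rot(s).T).as_rotvec()))
E
python3 - <<'E'
from h import *
go(dc+.090*n,Rdial(1.07));go(dc+.034*n,Rdial(1.07));print(n,n*1000*.056)
E
```

```text
move mm [ 32.58  -0.38 -90.25] rot deg [-1.13 -0.12  1.42]
move mm [  60.57    0.01 -138.75] rot deg [-1.13 -0.12  1.42]
[-0.5  -0.01  0.87] [-28.    -0.39  48.5 ]
```

Call:
step_arm --increments '[[[16,0,-45],[-0.6,-0.1,0.7],1],[[16,0,-45],[-0.6,0,0.7],1],[[10,0,-17],[0,0,0],1],[[9,0,-16],[0,0,0],1],[[0,0,0],[0,0,0],1]]'

```text
clock: 2.55
position: [0.5409, -0.1792, 0.1361]
ee_rot: [2.672, 0.245, 2.034]
wrist_force: [0.7, 0.6, 0.8]
gripper_width: 1.001
gripper_force: 0.0
```

```bash
python3 - <<'E'
from h import *
go(dc+.034*n,Rdial(1.07))
E
```

```text
move mm [  9.43  -4.03 -16.87] rot deg [ 0.1   0.07 -0.36]
```

Call:
step_arm --increments '[[[5,-4,-8],[0,0,0],1],[[5,0,-9],[0,0,0],1],[[0,0,0],[0,0,0],0.2],[[0,0,0],[0,0,0],-1],[[0,0,0],[0,0,0],-1]]' --newtons 30

```text
clock: 3.05
position: [0.5518, -0.1859, 0.1215]
ee_rot: [2.67, 0.249, 2.03]
wrist_force: [0.5, -0.1, 0.2]
gripper_width: 0.517
gripper_force: 0.0
```

Call:
step_arm --increments '[[[0,0,0],[0,0,0],-1],[[0,0,0],[0,0,0],-1],[[0,0,0],[0,0,0],-1],[[0,0,0],[0,0,0],-1]]'

```text
clock: 3.45
position: [0.5508, -0.1865, 0.121]
ee_rot: [2.672, 0.25, 2.03]
wrist_force: [-6.3, -2.6, 4.0]
gripper_width: 0.175
gripper_force: 31.8
```

```bash
python3 - <<'E'
from h import *
go(dc+.034*n,Rdial(1.07))
print(np.degrees(Ro.from_matrix(Rdial(0)@rot(r.get_state()).T).as_rotvec()), r.get_state()["qpos"])
E
```

```text
move mm [-0.49  3.29 -1.73] rot deg [ 0.37  0.24 -0.19]
[-30.41  -0.09  52.83] [-0.54  0.22  2.16  0.74  0.4  -1.69]
```

Call:
step_arm --increments '[[[0.3,0.3,0.1],[-2.5,0,4.3],-1],[[0.3,0.3,0.1],[-2.5,0,4.3],-1],[[0.3,0.3,0.1],[-2.5,0,4.3],-1],[[0.3,0.3,0.1],[-2.5,0,4.3],-1],[[0,0,0],[-2.5,0,4.3],-1]]'

```text
clock: 3.95
position: [0.5517, -0.1856, 0.1215]
ee_rot: [2.816, 0.42, 2.457]
wrist_force: [-10.4, -2.7, 7.6]
gripper_width: 0.178
gripper_force: 32.3
```

Call:
step_arm --increments '[[[0,0,0],[-2.5,0,4.3],-1],[[0,0,0],[-2.5,0,4.3],-1],[[0,0,0],[-2.5,0,4.3],-1],[[0,0,0],[-2.5,0,4.3],-1],[[0,0,0],[0,0,0],-1]]'

```text
clock: 4.45
position: [0.5521, -0.1846, 0.1217]
ee_rot: [2.984, 0.502, 2.833]
wrist_force: [-8.8, -0.3, 6.5]
gripper_width: 0.178
gripper_force: 32.2
```

```bash
python3 - <<'E'
from h import *
go(dc+.034*n,Rdial(0));s=r.get_state();print(s["wrist_force"],s["ft_torque"],s["qpos"])
E
```

```text
move mm [-1.79  1.38 -2.45] rot deg [-7.96 -0.07 14.03]
[-8.77 -0.3   6.49] [0.04 0.67 0.07] [-0.53  0.22  2.16  0.72  0.4  -2.46]
```

Call:
step_arm --increments '[[[0,0.3,0],[-2.5,0,4.3],-1],[[0,0.3,0],[-2.5,0,4.3],-1],[[0,0.3,0],[-2,0,3.5],-1],[[0,0,0],[-1.5,0,2.6],-1],[[0,0,0],[0,0,0],-1]]'

```text
clock: 4.95
position: [0.5522, -0.1838, 0.1218]
ee_rot: [-3.133, 0.523, -3.115]
wrist_force: [-8.3, -0.4, 6.8]
gripper_width: 0.179
gripper_force: 32.4
```

```bash
python3 - <<'E'
from h import *
go(dc+.034*n,Rdial(0));s=r.get_state();print(s["wrist_force"],s["ft_torque"],s["ft_torque"]@n,s["qpos"])
E
```

```text
move mm [-1.87  0.52 -2.49] rot deg [ 0.44 -0.02 -0.5 ]
[-8.32 -0.41  6.77] [ 0.24  0.67 -0.26] -0.3537663154194596 [-0.53  0.21  2.16  0.72  0.4  -2.74]
```

Call:
step_arm --increments '[[[0,0,0],[-1,0,1.7],-1],[[0,0,0],[0,0,0],-1],[[0,0,0],[0.5,0,-0.9],-1],[[0,0,0],[0,0,0],0.2],[[0,0,0],[0,0,0],0.5]]'

```text
clock: 5.45
position: [0.553, -0.1838, 0.1216]
ee_rot: [-3.121, 0.523, -3.093]
wrist_force: [0.2, -0.7, -0.2]
gripper_width: 0.506
gripper_force: 0.0
```

Call:
step_arm --increments '[[[0,0,0],[0,0,0],0.6],[[0,0,0],[0,0,0],0.6],[[-6,0,11],[0,0,0],0.6],[[-15,0,26],[0,0,0],0.6],[[-25,0,40],[0,0,0],0.6]]'

```text
clock: 5.95
position: [0.5057, -0.1827, 0.1967]
ee_rot: [-3.125, 0.518, -3.094]
wrist_force: [1.2, -0.8, 1.6]
gripper_width: 0.8
gripper_force: 0.0
```

Call:
step_arm --increments '[[[-20,0,35],[0,0,0],0.6],[[0,0,0],[0,0,0],0.6]]'

```text
clock: 6.15
position: [0.4884, -0.1855, 0.2395]
ee_rot: [-3.113, 0.531, -3.09]
wrist_force: [0.3, 0.7, 0.8]
gripper_width: 0.799
gripper_force: 0.0
```

```bash
python3 - <<'E'
from h import *
s,p,X=wrist("pics/w2.png")
h=(X-face)@n;U=(X-face)@up;L=(X-face)@left
near=(abs(U)<.05)&(abs(L)<.05)
m=near&(h>.032)&(h<.046)&(p.max(2)<70)
uv=np.stack([U[m],L[m]],1)*1000;print(m.sum(),np.median(h[m]),cv2.minAreaRect(uv.astype(np.float32)))
w=near&(h>.028)&(p.min(2)>120)&(h<.05);print("white",w.sum(),np.median(U[w]),np.median(L[w]))
print(s["position"],s["qpos"],s["clock"])
E
```

```text
1138 0.03668625850847987 ((0.5867538452148438, -2.673494338989258), (16.31795310974121, 62.268314361572266), 89.94197082519531)
white 95 -0.021729481199482675 -0.0029227795983870508
[ 0.48840789 -0.18554878  0.23945721] [-0.61519976 -0.11404443  2.21169057  0.49710028  0.65587699 -2.56761195] 6.15
```

View pics/w2.png

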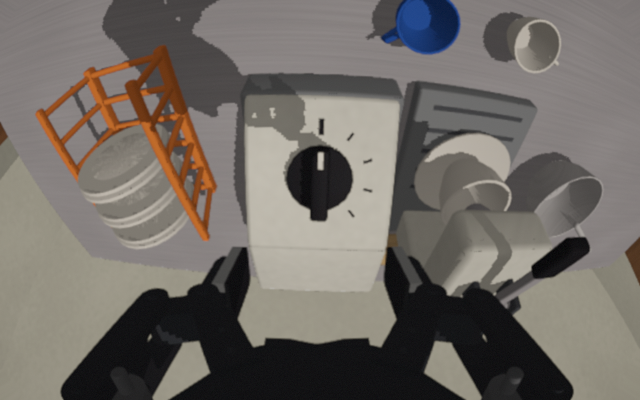

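The dial reads off: its bar at (320,185) lines up with the thick tick at (321,127). The cup and saucer are untouched. Now the lever.

```bash
cat >> h.py <<'E'
piv=np.array([.625,-.0015,.200])
def Rlev(t):
    z=B@[np.sin(t),0,-np.cos(t)];return np.stack([np.cross(left,z),left,z],1)
def lg(q): return piv+.115*(B@[-np.cos(q),0,np.sin(q)])
E
python3 - <<'E'
from h import *
t=np.radians(45);g=lg(.13);print(g)
go(g-.08*Rlev(t)[:,2],Rlev(t));go(g,Rlev(t))
E
```

```text
[ 0.5109815  -0.0030921   0.21490793]
move mm [-33.55 180.98  34.47] rot deg [  1.63 -14.68  -1.16]
move mm [ 23.02 181.77 -22.1 ] rot deg [  1.63 -14.68  -1.16]
```

Call:
step_arm --increments '[[[-15,30,20],[0.4,-3,-0.3],1],[[-12,40,14],[0.4,-3,-0.3],1],[[-6,40,0],[0.4,-3,-0.3],1],[[0,40,0],[0.4,-3,-0.3],1],[[0,31,0],[0,-2.7,0],1]]'

```text
clock: 6.7
position: [0.4527, -0.0009, 0.2657]
ee_rot: [3.133, 0.78, -3.131]
wrist_force: [0.4, -0.3, -0.3]
gripper_width: 1.002
gripper_force: 0.0
```

Call:
step_arm --increments '[[[0,0,0],[0,0,0],1]]'

```text
clock: 6.8
position: [0.4511, 0.002, 0.2635]
ee_rot: [3.133, 0.774, -3.123]
wrist_force: [-0.2, 0.3, -1.1]
gripper_width: 1.001
gripper_force: 0.0
```

```bash
python3 - <<'E'
from h import *
s,p,X=wrist("pics/w3.png")
m=(p.max(2)<70)&(X[...,0]>.47)&(X[...,0]<.55)&(abs(X[...,1])<.03)&(X[...,2]>.19)&(X[...,2]<.25)
Q=X[m];print(len(Q),np.percentile(Q,[2,50,98],axis=0)*1000)
m=(X[...,0]>.55)&(X[...,0]<.61)&(abs(X[...,1])<.03)&(X[...,2]>.195)&(X[...,2]<.25);print(m.sum(),np.median(X[m],0)*1000)
g=lg(.13);t=np.radians(45);go(g,Rlev(t));print(s["qpos"])
E
```

```text
1148 [[490.66752626 -15.86288049 214.4496672 ]
 [493.37592728  -4.63025882 222.03844813]
 [532.82430485   7.19697873 225.91287446]]
248 [592.36278701  -2.52063361 210.45427764]
move mm [ 58.62  -3.28 -49.92] rot deg [-0.26 -0.55 -0.46]
[-0.2  -0.46  2.5   0.44  0.38 -2.14]
```

View pics/w3.png

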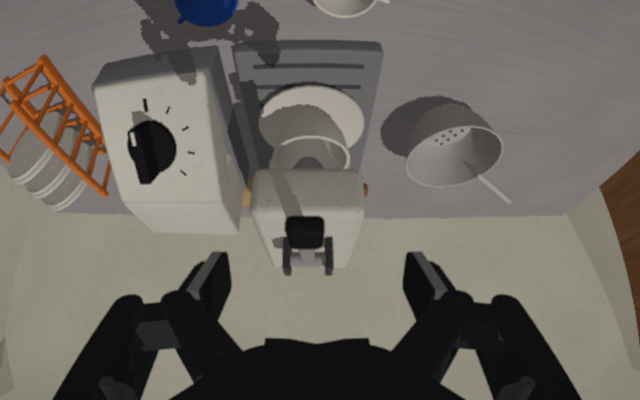

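The lever paddle is at (305,232), between the fingers. Its front end is at x 490, y −4, z 218 mm, which gives a lever angle of about 0.13 rad.

Call:
step_arm --increments '[[[19,-3,-16],[0,0,0],1],[[19,-2,-17],[0,0,0],1],[[20,0,-17],[0,0,0],1],[[0,0,0],[0,0,0],0.5],[[0,0,0],[0,0,0],-1]]' --newtons 25

```text
clock: 7.35
position: [0.5118, -0.0086, 0.2159]
ee_rot: [3.135, 0.777, -3.132]
wrist_force: [0.4, -0.1, -0.4]
gripper_width: 0.691
gripper_force: 0.0
```

Call:
step_arm --increments '[[[0,0,0],[0,0,0],-1],[[0,0,0],[0,0,0],-1],[[0,0,0],[0,0,0],-1]]'

```text
clock: 7.65
position: [0.5111, -0.0049, 0.2179]
ee_rot: [3.127, 0.779, -3.132]
wrist_force: [4.1, 11.7, -1.2]
gripper_width: 0.297
gripper_force: 31.3
```

```bash
python3 - <<'E'
from h import *
s=r.get_state();print(s["position"],s["gripper_width"],s["gripper_force"],s["wrist_force"])
p0=s["position"];v=(p0-piv);R=np.hypot(v[0],v[2]);q0=np.arctan2(v[2],-v[0]);print(R,q0)
q=np.linspace(q0,1.2,16);P=np.stack([-R*np.cos(q),R*np.sin(q)],1)*1000;print(np.diff(P,axis=0).round(1),np.degrees(q[1]-q[0]))
E
```

```text
[ 0.51108867 -0.00488784  0.21785134] 0.2971111045766709 31.254887580871582 [ 4.13562686 11.65082014 -1.19231521]
0.11530161155838214 0.15544831018417177
[[1.5 7.9]
 [2.1 7.8]
 [2.6 7.6]
 [3.1 7.4]
 [3.6 7.2]
 [4.1 6.9]
 [4.6 6.6]
 [5.  6.3]
 [5.5 5.9]
 [5.9 5.5]
 [6.2 5.1]
 [6.6 4.6]
 [6.9 4.2]
 [7.1 3.7]
 [7.4 3.2]] 3.9898935539803504
```

Call:
step_arm --increments '[[[1.5,1,7.9],[0,3,0],-1],[[2.1,1,7.8],[0,3,0],-1],[[2.6,1,7.6],[0,3,0],-1],[[3.1,0,7.4],[0,3,0],-1],[[3.6,0,7.2],[0,3,0],-1]]'

```text
clock: 8.15
position: [0.5213, -0.0043, 0.2504]
ee_rot: [3.129, 0.532, -3.131]
wrist_force: [1.5, -0.8, -8.1]
gripper_width: 0.302
gripper_force: 31.1
```

Call:
step_arm --increments '[[[4.1,0,6.9],[0,3,0],-1],[[4.6,0,6.6],[0,3,0],-1],[[5,0,6.3],[0,3,0],-1],[[5.5,0,5.9],[0,3,0],-1],[[0,0,0],[0,0,0],-1]]'

```text
clock: 8.65
position: [0.5417, -0.004, 0.2786]
ee_rot: [3.126, 0.324, -3.132]
wrist_force: [-8.8, -1.2, 4.9]
gripper_width: 0.302
gripper_force: 33.9
```

```bash
python3 - <<'E'
from h import *
s=r.get_state();print(s["position"],s["gripper_width"],s["wrist_force"],s["ft_torque"])
p0=s["position"];v=(p0-piv);R=np.hypot(v[0],v[2]);q0=np.arctan2(v[2],-v[0]);print(R,q0)
q=np.linspace(q0,1.22,7);P=np.stack([-.1153*np.cos(q),.1153*np.sin(q)],1)*1000;print(np.diff(P,axis=0).round(1))
E
```

```text
[ 0.54171785 -0.00404907  0.27864439] 0.3023420585739457 [-8.7705579  -1.18947463  4.87463922] [-0.66874759  1.57431536 -0.46423926]
0.11454630378821685 0.7567648421482861
[[6.4 6.2]
 [6.8 5.7]
 [7.2 5.2]
 [7.6 4.6]
 [7.9 4. ]
 [8.2 3.4]]
```

Call:
step_arm --increments '[[[6.4,0,6.2],[0,3.2,0],-1],[[6.8,0,5.7],[0,3.2,0],-1],[[7.2,0,5.2],[0,3.2,0],-1],[[7.6,0,4.6],[0,3,0],-1],[[7.9,0,4],[0,3,0],-1]]'

```text
clock: 9.15
position: [0.5761, -0.0037, 0.3033]
ee_rot: [3.123, 0.049, -3.133]
wrist_force: [-5.3, 1.8, -3.2]
gripper_width: 0.298
gripper_force: 34.6
```

Call:
step_arm --increments '[[[8.2,0,3.4],[0,3,0],-1],[[0,0,0],[0,0,0],-1]]'

```text
clock: 9.35
position: [0.5871, -0.0035, 0.3076]
ee_rot: [3.122, 0.003, -3.133]
wrist_force: [-4.1, 0.9, 1.2]
gripper_width: 0.302
gripper_force: 36.0
```

```bash
python3 - <<'E'
from h import *
s=r.get_state();print(s["position"],s["ee_rot"],s["gripper_width"],s["wrist_force"],s["ft_torque"])
p0=s["position"];v=(p0-piv);R=np.hypot(v[0],v[2]);q0=np.arctan2(v[2],-v[0]);print(R,q0)
E
```

```text
[ 0.58710395 -0.00351859  0.30755334] [ 3.12241341e+00  2.64259202e-03 -3.13322618e+00] 0.30208550469859047 [-4.05899995  0.93226957  1.16108132] [-0.55277195  0.90390006 -0.24664423]
0.11403434636749717 1.2320325798373937
```

Call:
step_arm --increments '[[[3,0,1],[0,0,0],-1],[[3,0,1],[0,0,0],-1],[[0,0,0],[0,0,0],-1]]'

```text
clock: 9.65
position: [0.588, -0.0035, 0.3078]
ee_rot: [3.123, -0.006, -3.132]
wrist_force: [-12.3, 0.3, 0.9]
gripper_width: 0.298
gripper_force: 36.1
```

The stop is reached: I commanded 6 mm, the arm moved 0.9 mm, and the force rose to 12 N. Relax and let go.

Call:
step_arm --increments '[[[-3,0,-1],[0,0,0],-1],[[0,0,0],[0,0,0],0.3],[[0,0,0],[0,0,0],0.6],[[0,0,0],[0,0,0],0.6],[[0,0,0],[0,0,0],0.6]]'

```text
clock: 10.15
position: [0.5917, -0.0033, 0.309]
ee_rot: [3.121, 0.009, -3.133]
wrist_force: [-1.1, 0.0, 0.8]
gripper_width: 0.801
gripper_force: 0.0
```

Call:
step_arm --increments '[[[0,0,10],[0,0,0],0.6],[[0,0,30],[0,0,0],0.6],[[0,0,45],[0,0,0],0.6],[[-20,0,40],[0,0,0],0.6],[[-45,0,0],[0,0,0],0.6]]'

```text
clock: 10.65
position: [0.5304, -0.0036, 0.4413]
ee_rot: [3.123, 0.022, -3.133]
wrist_force: [-0.7, -0.8, 1.2]
gripper_width: 0.797
gripper_force: 0.0
```

Call:
step_arm --increments '[[[-45,0,0],[0,0,0],0.6],[[-45,0,0],[0,0,0],0.6],[[0,0,0],[0,0,0],0.6]]'

```text
clock: 10.95
position: [0.4317, -0.0028, 0.434]
ee_rot: [3.121, 0.006, -3.133]
wrist_force: [1.0, 0.1, 0.4]
gripper_width: 0.801
gripper_force: 0.0
```

```bash
python3 - <<'E'
from h import *
ims=[]
for nm,(y0,y1,x0,x1) in (("scene",(90,290,160,360)),("side",(100,260,225,385))):
    p,d=r.grab_frame(nm);ims.append(cv2.resize(p[y0:y1,x0:x1],(400,400),interpolation=2))
    X=cloud(nm,d)
    m=(p.max(2)<60)&(abs(X[...,1])<.03)&(X[...,0]>.5)&(X[...,0]<.64)&(X[...,2]>.24)&(X[...,2]<.345)
    Q=X[m]
    if len(Q): c=Q.mean(0);print(nm,len(Q),c,np.percentile(Q,[1,99],axis=0),"ang",np.arctan2(c[2]-.2,.625-c[0]))
cv2.imwrite("pics/end.png",np.hstack(ims)[:,:,::-1]);print(r.get_state()["position"],r.get_state()["wrist_force"])
E
```

```text
scene 232 [ 0.59041406 -0.00306461  0.30583799] [[ 0.57862584 -0.01456927  0.28277065]
 [ 0.59980788  0.00851119  0.32689213]] ang 1.2549536044521816
side 61 [0.58425331 0.00862948 0.30966049] [[ 0.57544965 -0.00202882  0.28461653]
 [ 0.59225632  0.01243632  0.32756424]] ang 1.2150350667827419
[ 0.43598668 -0.00318402  0.43453341] [-0.30268926  0.10799702  0.36668043]
```

View pics/end.png

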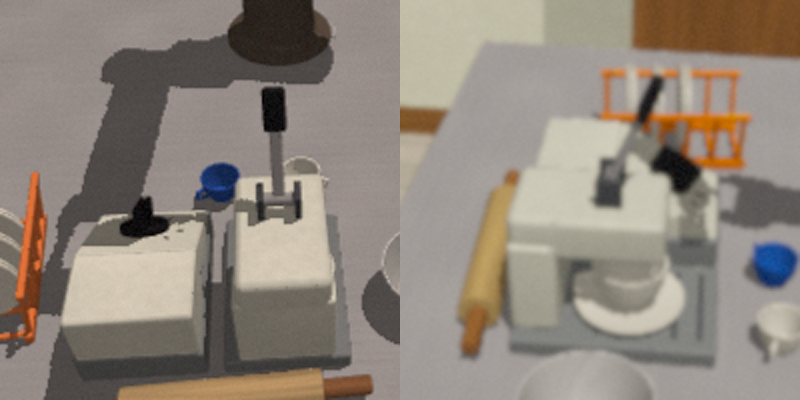

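The lever is up (crop at (272,110), angle about 1.2 rad), and the dial bar at (143,215) lies along the slope. The cup and saucer at (628,290) have not moved, and the gripper is clear.

```bash
python3 -c "
from bench import r
print(r.sign_off())"
```

```text
the job is handed in; nothing more can be done
None
```

I turned the dial to its off stop, then raised the lever to its upper stop (about 1.2 rad). Both are released, the cup, saucer and bystanders look undisturbed, and I handed the job in at about 11 s; no verdict came back.

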